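Mount the lens arbor on the tilted centring spindle and turn it once round

ROBOT

A 7-joint arm with a two-finger parallel gripper is mounted at the origin on a cart in front of the work surface, level with it; the furniture and walls round the work are solid. World frame = base frame: x ahead of the robot, y to its left, z up, the work surface at z = 0. Lengths are in m, angles in rad, forces in N, time in s.
With the tool pointing down it reaches from about 0.425 to 0.925 m from the base axis. Payload 6.8 kg.
Tool frame: the origin (TCP) lies midway between the tips of the shut fingers; the grasp point (between the pads) lies 19 mm behind it; z points along the fingers, y is the line along which they close (so a half turn about z gives the same grasp; the last joint's range is limited). The gripper opens to 85 mm and grips with 20 to 120 N. Pads are 22 mm wide; open, the fingers measure 114 mm over their backs; the gripper's body (76 mm by 85 mm) begins 54 mm behind the grasp point. The pads swing forward as they close: fully open they stand 13 mm farther back than shut.
Start: joints at [1.062, 0.477, 0.022, 1.555, -0.011, 1.109, -0.083], TCP at [0.263, -0.622, 0.231] pointing down, gripper open.
Joint ranges: [-2.96, 2.96], [-0.34, 2.1], [-1.41, 1.46], [0.24, 2.44], [-1.37, 4.51], [0.17, 1.92], [-2.96, 2.96]. Speed limits (rad/s): [2.39, 2.39, 3.14, 3.14, 3.14, 3.14, 3.14].

INTERFACE

Orientations are given as a unit quaternion [w, x, y, z].
In Python, from cell import env, kinematics, monitor, cams, spot_in, mark_of gives the robot as it stands. Calls block until the motion is done:
- env.reach(position, orientation): joint-space move of the TCP to a pose.
- env.movel(position, velocity=0.15, rot=None, stop_force=None): straight line of the TCP; rot=None keeps the orientation; velocity is the mean speed in m/s. With stop_force (N) it stops when the force on the tool has changed by that much, and returns True; else False.
- env.goto_joints(angles): joint-space move.
- env.grip(opening, f_grip=None): finger opening in m; f_grip is the grip in N (None keeps the last); returns when the fingers have stopped.
- env.dwell(seconds).
- kinematics.inverse_kinematics(position, orientation): joint angles nearest the present ones, or None.
- monitor.get_state(): the state.
- cams.camera(name): name is "side" or "top" or "wrist"; returns (picture, depth): 400x640x3 uint8, blue, green, red; 400x640 float32, m along the optical axis (not along the pixel's ray), 0 where there is no reading.
- cams.calibration(name): a dict with "fx", "fy", "cx", "cy" (pixels), "rvec" (rotation vector, rad) and "tvec" (3), from world to camera coordinates, as OpenCV has them. Camera axes: x right, y down, z forward; pixel columns grow to the right and rows downward; lengths in m; the calibration is good to about 2 mm. The wrist camera is an equidistant fisheye: a pixel r from the principal point sees the ray r / f radians off the axis. A picture is of the moment at which its call begins: read the wrist's pose just before it. calibration takes no time and is no camera call; for the wrist camera it gives the pose at the moment of the call.
A pose or a line that the arm cannot do raises env.PlanningError and nothing moves.
- env.job_done(): hands the job in; it is judged then, once.
Trained networks look in the newest picture that a camera, given by its name, has taken for a name from the list of things; names that differ only in an ending like _2 or _b are one class to them, and where a whole thing is asked for, a point or a joint stands for the part that bears it (a point fixed in the world has none). Each returns a list of dicts, best first, with "score" (0 to 1); they miss things now and then, are a little off and sometimes report something else, mostly with a low value. They report only what shows in the picture. A call takes as long as a camera call.
- spot_in(query, camera): "at" ([x, y, z] in m, in the coordinates of the camera as it stood for that picture, good to about 4 mm: the middle of the surface that is visible of it).
- mark_of(query, camera): "at" ([x, y, z] in m, in the coordinates of the camera as it stood for that picture, good to about 4 mm: a listed point, or the origin of a listed thing).
The state is a dict: "time": time; "qpos": joint angles; "joint_velocities": joint speeds; "joint_torque": joint torques, N m; "tcp_pos": TCP position; "orientation": TCP orientation; "force": force on the tool from outside, world axes, zero at the start; "torque": the same for the moment, N m; "opening": finger opening in m; "gripper_force": force on a finger pad.
Only numpy, scipy, OpenCV 4.12 (cv2) and the standard library are available. Lean on these libraries where they do the work, as an engineer would, in place of code of your own. Each camera call takes 0.05 s, during which the arm holds its last target. There are 200 camera calls.

TASK

Take the lens arbor out of its white stand and seat it fully home in the tilted centring spindle, its two drive slots down over the spindle's two dogs. Then turn it by hand, counter-clockwise as you look at the lens and keeping it home: bring the dial's long index line round to the fixed pointer, carry on from there through one full turn, and stop and let go with the line on the pointer again. Leave the other things on the table where they are.

Things in the scene. Friction and masses are not known exactly. Their poses are not given: they have to be found in the camera images.
- arbor: Loose lens arbor, 0.4 to 0.65 kg. Origin: on its axis at the seat face (flange underside). Steel 7:24 taper shank along -z, 44 mm long, 36 mm at the flange, 23 mm at its end. Flange 75 mm across, z 0 to 12 mm; two open drive slots 17 mm wide cut through its rim at +y and -y (21.5 mm from the axis outward), alike either way round. Starts upright in the stand, shank down, any yaw.
- cell (a point): On the arbor's axis, 41 mm above its seat face, the place to grip: middle of the round black fluted lens cell, 46 mm across, z 12 to 62 mm above the seat face, lens in its end. Same axes as the arbor.
- stand: White plastic block, 88x88x56 mm, fixed to the table, upright 41 mm bore through its middle; origin under its centre. The arbor's flange rests on its top, so the seat face is at 56 mm. The monitor stands to its left and beyond: screen at y 0.05 to 0.3 from x = 0.55, its foot from x = 0.5.
- nose (a point): Centre of the spindle's seat face, mouth of its tapered bore (37.4 mm, 48 mm deep, 0.7 mm clear of the shank when home). z points out along the spindle axis, which leans toward the robot 26 to 37 degrees from vertical. Turns with the spindle; the dial's index line is on its -x side. Home: the arbor's origin on this point, z axes together, flange flat on the face.
- dog_tops (a point): On the spindle axis 8 mm out from nose, same axes: height of the tops of two opposed steel dogs, 24 to 36 mm from the axis, 15 mm wide, tops chamfered to 11 mm. They lie within 0.4 rad of this frame's +y and -y; their ring is clamped at no set angle to the dial, so the angle must be seen or felt. Slots not over them: the flange rides here, 8 mm short of home.
- head: The fixed spindle head on the table, foot 130x156 mm, dark steel cheeks to 130 mm high, clamp lever on its -y side; grey tilted housing and dial 90 mm across. Origin under its centre, -x its front (pointer side). The tilt is clamped. The tall ellipsometer stands right of y = -0.3 beyond x = 0.35, and a unit stands close behind the robot: keep the arm clear of both when leaving the start.
- pointer (a point): Tip of the fixed steel pointer on the front of the housing, beside the aluminium dial's rim; the dial has small ticks and one long wide black index line.
- spindle (a joint): Turn of the spindle, rad, positive counter-clockwise looking at its face (about nose +z). 0 where the index line meets the pointer; starts between -1.2 and -0.3; counts on past a full turn: the line is at the pointer the second time at 6.283. No end stops, steady drag 0.6 N m, stays where left. Slots have about 2 degrees of play each way on the dogs.
- blower: Bystander: a blue rubber dust blower, 49 mm across and 96 mm tall, standing upright; origin under its centre.
- ring_post: Bystander: a black optical post on a foot carrying an upright ring, 75x56x167 mm; origin under its centre.
- lens_ring: Bystander: a loose black lens ring lying flat, 54 mm across and 13 mm high; origin under its centre.

How it is judged:
By the outcome, as a careful person would: the job done as asked, in the order asked, and still so for the second after the job is handed in, with the robot touching nothing.
It also fails if it takes over 72 s, if anything falls off the work surface, if the arm or the gripper's body presses on something with over 40 N, if the wrist force passes 120 N, or if a joint passes its speed limit or range.

## Working session

There is one attempt and no reset: what is moved stays moved. The work goes in short steps, each a Python script; the robot and the scene stay as the last script left them, time stands still between calls to the robot, and variables do not carry over. Pictures are saved under pics/ and viewed, at most 10 in all, crops included, and the job is handed in when it is done.

```bash
ls; mkdir -p pics; cat > h.py <<'E'
import numpy as np, cv2
from scipy.spatial.transform import Rotation as R
from cell import env, kinematics, monitor, cams, spot_in, mark_of
def w2c(name):
    c=cams.calibration(name); return R.from_rotvec(np.ravel(c["rvec"])), np.ravel(c["tvec"]), c
def toworld(p,cal): r,t,_=cal; return r.inv().apply(np.asarray(p)-t)
def q2R(q): return R.from_quat([q[1],q[2],q[3],q[0]])
def R2q(r): x=r.as_quat(); return [x[3],x[0],x[1],x[2]]
E
python3 - <<'E'
from h import *
for n in ["side","top"]:
    cal=w2c(n); im,d=cams.camera(n); cv2.imwrite(f"pics/{n}0.png",im); np.save(f"pics/{n}0.npy",d)
    print(n, "campos",toworld([0,0,0],cal).round(3), cal[2]["fx"])
    for q in ["arbor","cell","stand","nose","dog_tops","head","pointer","blower","ring_post","lens_ring"]:
        r=mark_of(q,n); print(q,[(round(x["score"],2),toworld(x["at"],cal).round(4).tolist()) for x in r[:2]])
print(monitor.get_state())
E
```

```text
cell.py
pics
side campos [0.37  0.426 0.94 ] 477.2210839243338
arbor [(0.69, [0.4272, 0.107, 0.0563])]
cell [(0.88, [0.424, 0.1063, 0.0964])]
stand [(0.82, [0.428, 0.1055, -0.0008])]
nose [(0.81, [0.5682, -0.188, 0.1455])]
dog_tops [(0.88, [0.5649, -0.1881, 0.1481])]
head [(0.74, [0.5959, -0.1827, -0.0013])]
pointer [(0.94, [0.5406, -0.1819, 0.1064])]
blower [(0.77, [0.4665, -0.2787, -0.0034])]
ring_post []
lens_ring [(0.91, [0.3982, -0.1464, -0.0045])]
top campos [ 0.408 -0.11   0.962] 394.86180355825184
arbor [(0.61, [0.428, 0.1088, 0.0534]), (0.27, [0.5934, -0.188, -0.0024])]
cell [(0.6, [0.4293, 0.1087, 0.0978]), (0.4, [0.5937, -0.1875, -0.0044])]
stand [(0.77, [0.4237, 0.1071, 0.0024]), (0.59, [0.4262, 0.1105, 0.0525])]
nose [(0.91, [0.5712, -0.1832, 0.1406])]
dog_tops [(0.96, [0.5655, -0.1847, 0.1507])]
head [(0.62, [0.5922, -0.1901, -0.0036]), (0.62, [0.425, 0.1078, 0.0527])]
pointer [(0.57, [0.533, -0.1856, 0.1091])]
blower [(0.87, [0.4738, -0.2804, -0.0])]
ring_post [(0.58, [0.7753, 0.0412, -0.0008])]
lens_ring [(0.77, [0.3987, -0.1415, 0.0017]), (0.27, [0.4261, 0.1068, 0.0987])]
{'time': 1.1, 'qpos': array([ 1.06193334,  0.47698493,  0.02241743,  1.55538861, -0.0115055 ,
        1.10930054, -0.08310315]), 'joint_velocities': array([ 0.00118139,  0.00040875, -0.00108836, -0.00079901, -0.00041639,
        0.00034225,  0.00103462]), 'joint_torque': array([ 2.17074157e-03, -5.96312356e+01,  1.60696004e+00, -2.81545579e+01,
        1.23046845e-02,  1.66217942e-03,  7.44820397e-06]), 'tcp_pos': array([ 0.26333917, -0.62153789,  0.23132318]), 'orientation': array([2.12347678e-05, 9.79994902e-01, 1.99022589e-01, 1.18382261e-05]), 'force': array([0.1504916 , 0.16012514, 0.41728679]), 'torque': array([-0.00895205,  0.0395023 ,  0.02873997]), 'gripper_force': 0.0, 'opening': 0.08512374389879335}
```

```bash
python3 - <<'E'
import cv2,numpy as np
from h import *
a=cv2.imread("pics/side0.png");b=cv2.imread("pics/top0.png")
cv2.imwrite("pics/both.png",np.vstack([cv2.resize(a,(480,300)),cv2.resize(b,(480,300))]))
def px(p,n):
    r,t,c=w2c(n); q=r.apply(p)+t; return np.array([c["fx"]*q[0]/q[2]+c["cx"],c["fy"]*q[1]/q[2]+c["cy"]])
tiles=[]
for im,n in[(a,"side"),(b,"top")]:
    row=[]
    for p in [[.565,-.186,.145],[.427,.107,.06]]:
        u,v=px(p,n).astype(int); print(n,u,v)
        M=np.float32([[5,0,200-5*u],[0,5,150-5*v]])
        row.append(cv2.warpAffine(im,M,(400,300),flags=cv2.INTER_CUBIC))
    tiles.append(np.hstack(row))
cv2.imwrite("pics/crops.png",np.vstack(tiles))
E
```

```text
side 330 153
side 342 314
top 354 212
top 216 269
```

View pics/both.png

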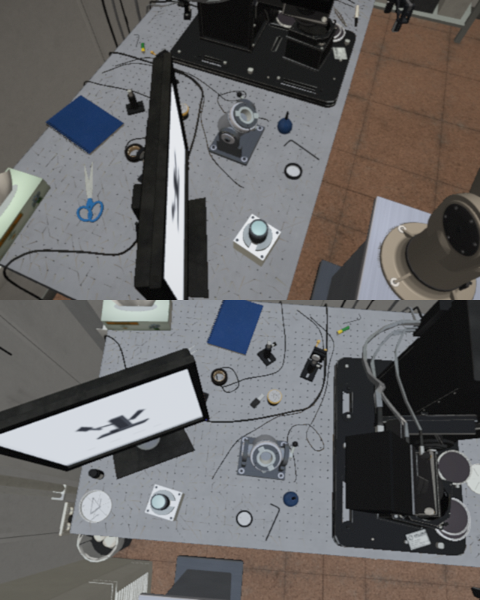

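View pics/crops.png

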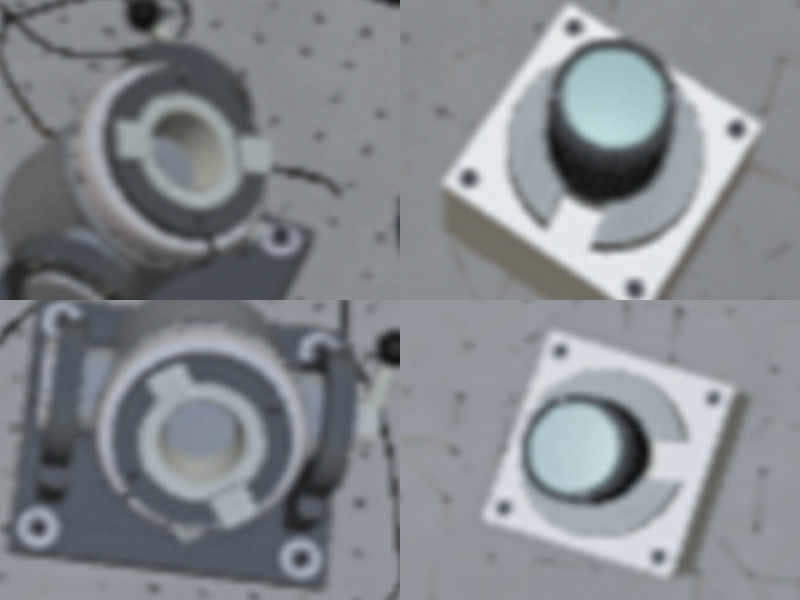

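```bash
cat >> h.py <<'E'
def ray(n,uv,cal=None):
    r,t,c=cal or w2c(n); d=np.array([(uv[0]-c["cx"])/c["fx"],(uv[1]-c["cy"])/c["fy"],1])
    return r.inv().apply(-t), r.inv().apply(d)
def onplane(n,uv,p0,nz):
    o,d=ray(n,uv); return o+d*(np.dot(np.asarray(p0)-o,nz)/np.dot(d,nz))
E
python3 - <<'E'
from h import *
nose=np.array([.5697,-.1856,.143]); 
pts={}
for n in["side","top"]:
    r,t,c=w2c(n); d=np.load(f"pics/{n}0.npy"); v,u=np.mgrid[:400,:640]
    P=np.stack([(u-c["cx"])/c["fx"]*d,(v-c["cy"])/c["fy"]*d,d],-1)[d>0]
    W=r.inv().apply(P-t); W=W[np.linalg.norm(W-nose,axis=1)<.036]; pts[n]=W
rng=np.random.default_rng(0)
def ransac(W,tol=.0015):
    best=None
    for _ in range(3000):
        a,b,c=W[rng.choice(len(W),3,False)]; k=np.cross(b-a,c-a); L=np.linalg.norm(k)
        if L<1e-5: continue
        k/=L; k*=np.sign(k[2]); 
        if k[2]<.7: continue
        m=abs((W-a)@k)<tol
        if best is None or m.sum()>best.sum(): best=m
    Q=W[best]; m=Q.mean(0); k=np.linalg.svd(Q-m)[2][2]; k*=np.sign(k[2]); return m,k,best.sum()
for n,W in pts.items():
    m,k,s=ransac(W); print(n,len(W),s,m.round(4),k.round(3),"tilt",np.degrees(np.arccos(k[2])).round(1),"az",np.degrees(np.arctan2(k[1],-k[0])).round(1),"nose off",((nose-m)@k).round(4))
    h=(W-m)@k; print(np.histogram(h,bins=np.arange(-.03,.0161,.002)))
m,k,s=ransac(np.vstack(list(pts.values())),.002);print("both",m,k,s,np.degrees(np.arccos(k[2])))
kz=np.array([0,0,1.])
print("axis base pointer vec:", (np.array([.537,-.1838,.108])-nose))
dt=nose+.008*k
for n,o,l in[("side",(330,153),[(131,138),(254,155)]),("top",(354,212),[(169,84),(236,203)])]:
    X=[onplane(n,(o[0]+(a-200)/5,o[1]+(b-150)/5),dt,k) for a,b in l]
    print(n,"dogs mid",((X[0]+X[1])/2).round(4),"sep",np.linalg.norm(X[0]-X[1]).round(4),"dir",((X[0]-X[1])/np.linalg.norm(X[0]-X[1])).round(3))
for n,o,l in[("side",(342,314),(175,225)),("top",(216,269),(270,163))]:
    X=onplane(n,(o[0]+(l[0]-200)/5,o[1]+(l[1]-150)/5),[0,0,.06],kz); print(n,"slot",X.round(4), np.degrees(np.arctan2(X[1]-.107,X[0]-.427)).round(1))
E
```

```text
side 692 303 [ 0.5699 -0.1853  0.1422] [-0.519  0.021  0.854] tilt 31.3 az 2.3 nose off 0.0008
(array([  0,   0,   4,  25,  35,  11,  10,  14,  10,  10,   9,  17,  17,
        50, 179, 188,  41,  21,  29,  22,   0,   0,   0]), array([-3.00000000e-02, -2.80000000e-02, -2.60000000e-02, -2.40000000e-02,
       -2.20000000e-02, -2.00000000e-02, -1.80000000e-02, -1.60000000e-02,
       -1.40000000e-02, -1.20000000e-02, -1.00000000e-02, -8.00000000e-03,
       -6.00000000e-03, -4.00000000e-03, -2.00000000e-03,  2.77555756e-17,
        2.00000000e-03,  4.00000000e-03,  6.00000000e-03,  8.00000000e-03,
        1.00000000e-02,  1.20000000e-02,  1.40000000e-02,  1.60000000e-02]))
top 848 372 [ 0.5708 -0.1858  0.1415] [-0.52   0.013  0.854] tilt 31.3 az 1.5 nose off 0.0018
(array([  0,   0,   8,  53,  57,  19,   7,   7,   7,  12,  10,   7,  14,
        68, 233, 217,  46,  19,  36,  25,   3,   0,   0]), array([-3.00000000e-02, -2.80000000e-02, -2.60000000e-02, -2.40000000e-02,
       -2.20000000e-02, -2.00000000e-02, -1.80000000e-02, -1.60000000e-02,
       -1.40000000e-02, -1.20000000e-02, -1.00000000e-02, -8.00000000e-03,
       -6.00000000e-03, -4.00000000e-03, -2.00000000e-03,  2.77555756e-17,
        2.00000000e-03,  4.00000000e-03,  6.00000000e-03,  8.00000000e-03,
        1.00000000e-02,  1.20000000e-02,  1.40000000e-02,  1.60000000e-02]))
both [ 0.56991415 -0.18544721  0.14143452] [-0.50835722  0.01495118  0.86101649] 785 30.569093149053785
axis base pointer vec: [-0.0327  0.0018 -0.035 ]
side dogs mid [ 0.5676 -0.1818  0.151 ] sep 0.0606 dir [0.744 0.511 0.43 ]
top dogs mid [ 0.5676 -0.1861  0.1511] sep 0.0601 dir [0.722 0.553 0.417]
side slot [0.4276 0.1379 0.06  ] 89.0
top slot [0.4242 0.0771 0.06  ] -95.4
```

```bash
cat >> h.py <<'E'
K=np.array([-.519,.017,.854]); K/=np.linalg.norm(K); NOSE=np.array([.570,-.185,.142])
X0=np.cross([0,1,0],K); X0=np.array([1,0.035,0])*-1; X0=-X0; X0=X0-K*(X0@K); X0/=np.linalg.norm(X0)  # head +x in face plane
# fix: head +x azimuth is opposite to K's horizontal part
X0=np.array([-K[0],-K[1],0]); X0-=K*(X0@K); X0/=np.linalg.norm(X0); Y0=np.cross(K,X0)
def rot_axis(k,x0,a):
    """tool looking along -k, tool y at angle a (ccw about k) from x0"""
    k=np.asarray(k); y=R.from_rotvec(np.asarray(k)*a).apply(x0); z=-k
    return R.from_matrix(np.column_stack([np.cross(y,z),y,z]))
E
python3 - <<'E'
from h import *
def ik(p,r):
    q=kinematics.inverse_kinematics(np.asarray(p),R2q(r)); return None if q is None else np.round(q,2)
Z=np.array([0,0,1.]); 
st=q2R(monitor.get_state()["orientation"]); print(st.as_matrix().round(2))
for p in [(.25,-.36,.3),(.30,-.32,.35),(.42,-.1,.35)]: print(p,ik(p,st))
for a in np.arange(-180,180,30):
    print(a,"nose",ik(NOSE+.022*K,rot_axis(K,X0,np.radians(a))),"stand",ik([.427,.107,.078],rot_axis(Z,[1,0,0],np.radians(a))),"view",ik(NOSE+.2*K,rot_axis(K,X0,np.radians(a))))
E
```

```text
[[ 0.92  0.39  0.  ]
 [ 0.39 -0.92 -0.  ]
 [ 0.    0.   -1.  ]]
(0.25, -0.36, 0.3) [ 0.88  0.02 -0.06  2.    0.    1.13 -0.35]
(0.3, -0.32, 0.35) [ 0.77 -0.02 -0.09  1.92 -0.    1.24 -0.49]
(0.42, -0.1, 0.35) [ 0.47 -0.02 -0.37  1.91 -0.01  1.24 -1.07]
-180 nose [ 0.28  0.25  0.01  2.23 -0.8   0.19 -2.14] stand [ 0.56  0.63 -1.18  2.17  0.79  0.88  2.03] view [ 0.62 -0.12 -0.24  2.2  -0.39  0.57 -2.52]
-150 nose [ 0.36  0.25 -0.08  2.23 -0.68  0.17 -1.72] stand [-1.21  0.58  1.07  2.27 -0.79  0.73 -2.19] view [ 0.67 -0.12 -0.29  2.2  -0.4   0.57 -1.99]
-120 nose [ 0.09  0.25  0.22  2.24 -1.    0.22 -0.9 ] stand [-0.01  0.36 -0.43  2.2   0.26  0.62 -2.73] view [ 0.73 -0.12 -0.34  2.2  -0.41  0.57 -1.45]
-90 nose [ 0.27  0.25  0.02  2.23 -0.81  0.19 -0.56] stand [ 0.04  0.37 -0.5   2.2   0.3   0.63 -2.25] view [ 0.78 -0.11 -0.39  2.2  -0.42  0.57 -0.91]
-60 nose [ 0.27  0.25  0.02  2.23 -0.81  0.19 -0.03] stand [ 0.18  0.41 -0.67  2.19  0.41  0.66 -1.82] view [ 0.8  -0.11 -0.4   2.2  -0.43  0.57 -0.39]
-30 nose [ 0.15  0.25  0.16  2.24 -0.94  0.21  0.62] stand [ 0.3   0.45 -0.82  2.19 
[... 274 characters left out ...]
d [ 0.43  0.52 -0.99  2.18  0.63  0.77 -0.45] view [ 0.72 -0.12 -0.33  2.2  -0.41  0.57  1.17]
60 nose [ 0.96  0.34 -0.78  2.19  0.59  0.2   0.74] stand [ 0.46  0.53 -1.02  2.18  0.66  0.78  0.04] view [ 0.59 -0.12 -0.22  2.21 -0.38  0.57  1.66]
90 nose [ 0.94  0.33 -0.75  2.19  0.54  0.19  1.32] stand [ 0.48  0.55 -1.06  2.18  0.69  0.8   0.54] view [ 0.47 -0.13 -0.11  2.21 -0.35  0.56  2.15]
120 nose [ 1.27  0.51 -1.19  2.18  1.12  0.39  1.35] stand [ 0.43  0.52 -0.99  2.18  0.63  0.77  1.12] view [-0.5  -0.29  0.72  2.25  0.14  0.57  2.22]
150 nose [ 0.2   0.25  0.09  2.24 -0.88  0.2  -2.58] stand [ 0.56  0.63 -1.18  2.17  0.79  0.88  1.5 ] view [ 1.61 -0.15 -1.09  2.16 -0.64  0.63 -2.77]
```

```bash
python3 - <<'E'
from h import *
st=q2R(monitor.get_state()["orientation"])
env.movel(np.array([.27,-.36,.33]),velocity=.25)
env.reach(NOSE+.17*K,R2q(rot_axis(K,X0,np.radians(-40))))
env.dwell(.3)
cal=w2c("wrist"); im,d=cams.camera("wrist"); cv2.imwrite("pics/w1.png",im); np.save("pics/w1.npy",d)
s=monitor.get_state(); print(s["time"],s["qpos"].round(2),s["tcp_pos"].round(3), s["force"].round(1))
import pickle; pickle.dump((cal[0].as_rotvec(),cal[1],{k:cal[2][k] for k in("fx","fy","cx","cy")}),open("pics/w1.pkl","wb"))
for q in["nose","dog_tops","pointer","head"]:
    print(q,[(round(x["score"],2),toworld(x["at"],cal).round(4).tolist()) for x in mark_of(q,"wrist")[:2]])
print(cal[2], toworld([0,0,0],cal))
E
```

```text
3.775 [ 0.64 -0.06 -0.28  2.21 -0.39  0.49 -0.08] [ 0.482 -0.183  0.287] [-0.4 -0.1  0. ]
nose []
dog_tops [(0.59, [0.5652, -0.1877, 0.1489])]
pointer [(0.67, [0.4263, 0.1071, 0.0959]), (0.64, [0.532, -0.1849, 0.1089])]
head [(0.2, [0.4288, 0.1062, 0.0945])]
{'fx': 309.70691628693146, 'fy': 309.70691628693146, 'cx': 313.85322598293556, 'cy': 202.31112323317822, 'rvec': array([-2.76188792,  1.15640208, -0.62383828]), 'tvec': array([-0.54108872,  0.25785696,  0.21631094])} [ 0.44908939 -0.12679912  0.43393357]
```

View pics/w1.png

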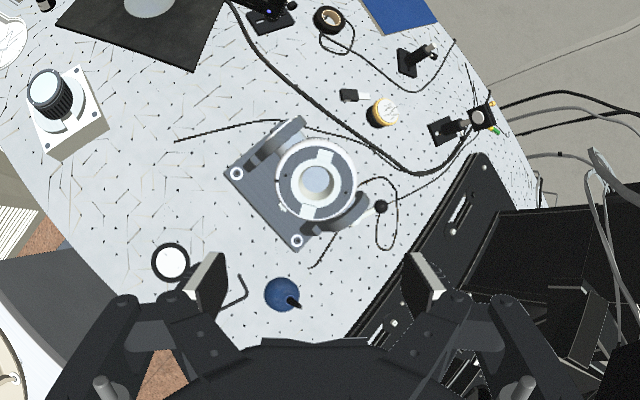

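```bash
cat >> h.py <<'E'
def proj(W,cal,fish):
    r,t,c=cal; P=r.apply(W)+t
    if fish:
        rho=np.hypot(P[:,0],P[:,1]); th=np.arctan2(rho,P[:,2]); s=np.where(rho>1e-9,th/rho,0); x,y=P[:,0]*s,P[:,1]*s
    else: x,y=P[:,0]/P[:,2],P[:,1]/P[:,2]
    return np.column_stack([c["fx"]*x+c["cx"],c["fy"]*y+c["cy"]])
def rectify(im,cal,fish,o,ex,ey,half=.055,N=400):
    """ex right, ey up in the result"""
    g=(np.arange(N)+.5)/N*2*half-half; A,B=np.meshgrid(g,-g)
    uv=proj((np.asarray(o)+A[...,None]*ex+B[...,None]*ey).reshape(-1,3),cal,fish).astype(np.float32).reshape(N,N,2)
    out=cv2.remap(im,uv[...,0],uv[...,1],cv2.INTER_CUBIC)
    for i in range(4): cv2.line(out,*(((0,N//2),(8,N//2)),((N-8,N//2),(N,N//2)),((N//2,0),(N//2,8)),((N//2,N-8),(N//2,N)))[i],(0,0,255),1)
    return out
E
python3 - <<'E'
from h import *
import pickle
rv,t,c=pickle.load(open("pics/w1.pkl","rb")); cw=(R.from_rotvec(rv),t,c)
w=cv2.imread("pics/w1.png")
# up in the picture = X0 (away from robot), right = -Y0
A=rectify(w,cw,True,NOSE,-Y0,X0); B=rectify(w,cw,True,NOSE+.008*K,-Y0,X0); 
for T in(A,B): cv2.circle(T,(200,200),int(18.7/55*200),(0,0,255),1); 
C=rectify(cv2.imread("pics/top0.png"),w2c("top"),False,NOSE,-Y0,X0)
cv2.circle(C,(200,200),int(18.7/55*200),(0,0,255),1)
cv2.imwrite("pics/rect.png",np.hstack([cv2.resize(A,(400,400)),C]))
# bore depth-based: same plane fit from wrist depth
d=np.load("pics/w1.npy"); v,u=np.mgrid[:400,:640]
x=(u-c["cx"])/c["fx"];y=(v-c["cy"])/c["fy"];th=np.hypot(x,y);s=np.tan(th)/np.maximum(th,1e-9)
W=cw[0].inv().apply(np.stack([x*s*d,y*s*d,d],-1)[d>0]-t); L=W-NOSE; h=L@K; rr=np.linalg.norm(L-h[:,None]*K,axis=1)
S=W[(rr>.02)&(rr<.035)&(abs(h)<.004)]; m=S.mean(0); k=np.linalg.svd(S-m)[2][2]; k*=np.sign(k[2]); print(len(S),k.round(3),((m-NOSE)@k).round(4),np.degrees(np.arccos(k[2])))
E
```

```text
2022 [-0.514  0.018  0.858] 0.0001 30.95601274474732
```

View pics/rect.png

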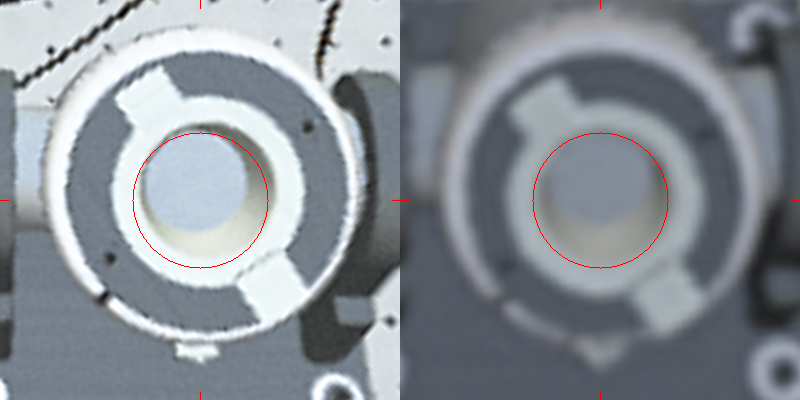

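```bash
cat >> h.py <<'E'
NOSE=np.array([.5713,-.1865,.1428]); K=np.array([-.517,.017,.856]); K/=np.linalg.norm(K)
X0=np.array([-K[0],-K[1],0]); X0-=K*(X0@K); X0/=np.linalg.norm(X0); Y0=np.cross(K,X0)
Z=np.array([0,0,1.]); EX=np.array([1.,0,0]); EY=np.array([0,1.,0])
E
python3 - <<'E'
from h import *
env.reach(np.array([.427,.107,.25]),R2q(rot_axis(Z,EX,np.radians(62))))
env.dwell(.2)
cal=w2c("wrist"); im,d=cams.camera("wrist"); cv2.imwrite("pics/w2.png",im)
s=monitor.get_state(); print(s["time"],s["qpos"].round(2),s["tcp_pos"].round(4))
for q in["arbor","cell","stand"]:
    print(q,[(round(x["score"],2),toworld(x["at"],cal).round(4).tolist()) for x in mark_of(q,"wrist")[:2]])
o=np.array([.427,.1075,.068])
T=[rectify(im,cal,True,o,-EY,EX),rectify(cv2.imread("pics/top0.png"),w2c("top"),False,o,-EY,EX)]
for t in T: cv2.circle(t,(200,200),int(37.5/55*200),(0,0,255),1)
cv2.imwrite("pics/rect2.png",np.hstack(T))
E
```

```text
5.3583 [ 0.23  0.11 -0.65  2.03  0.08  1.02  0.62] [0.4271 0.106  0.25  ]
arbor [(0.97, [0.4301, 0.1059, 0.0566])]
cell [(0.87, [0.4287, 0.1073, 0.0967])]
stand [(0.5, [0.4265, 0.1017, 0.0522])]
```

View pics/rect2.png

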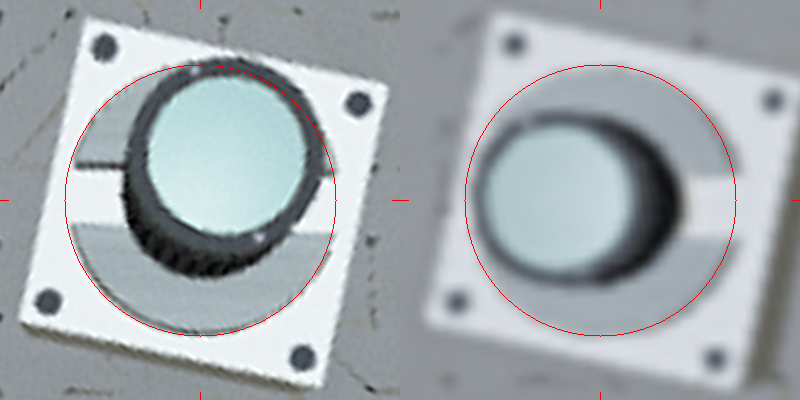

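```bash
python3 - <<'E'
from h import *
p=np.array([.427,.107,.078])
print(env.movel(p+[0,0,.04],velocity=.15), env.movel(p,velocity=.06,stop_force=15))
env.grip(.03,90); s=monitor.get_state(); print(s["opening"],s["gripper_force"],s["force"].round(1),s["tcp_pos"].round(4))
env.movel(p+[0,0,.12],velocity=.12)
env.movel(p+[0,0,.16],velocity=.15)
s=monitor.get_state(); print(s["time"],s["opening"],s["gripper_force"],s["force"].round(1),s["qpos"].round(2))
for a in(-172.5,7.5):
  for h in(.08,.03,0):
    q=kinematics.inverse_kinematics(NOSE+K*(.022+h),R2q(rot_axis(K,X0,np.radians(a)))); print(a,h,None if q is None else np.round(q,2))
E
```

```text
False False
0.044750677253571916 90.85187315940857 [-1.6 -1.   7.3] [0.4273 0.107  0.0786]
9.3833 0.044466771688553904 92.3641312122345 [-0.9 -0.5 -5. ] [ 0.23  0.13 -0.66  2.05  0.1   1.    0.61]
-172.5 0.08 [-0.92  0.17  1.4   2.29 -0.92  0.47 -1.85]
-172.5 0.03 [ 1.24  0.36 -1.08  2.18  0.69  0.31  2.9 ]
-172.5 0 [ 1.06  0.38 -0.9   2.18  0.76  0.24  2.82]
7.5 0.08 [ 0.71  0.1  -0.41  2.21 -0.32  0.33  0.69]
7.5 0.03 [ 0.72  0.21 -0.47  2.21 -0.16  0.22  0.54]
7.5 0 [ 0.97  0.34 -0.78  2.18  0.58  0.2  -0.16]
```

```bash
python3 - <<'E'
from h import *
r=R2q(rot_axis(K,X0,np.radians(7.5)))
env.reach(NOSE+K*(.022+.11),r)
s=monitor.get_state(); print(s["time"],s["qpos"].round(2),s["force"].round(1))
env.goto_joints(np.array([1.24,.22,-1.08,2.18,.69,.38,-.24]))
s=monitor.get_state(); print(s["time"],s["tcp_pos"].round(3),(NOSE+K*.122).round(3))
for h in(.1,.08,.03,0):
    q=kinematics.inverse_kinematics(NOSE+K*(.022+h),r); print(h,None if q is None else np.round(q,2))
E
```

```text
10.5333 [ 0.71  0.03 -0.38  2.21 -0.36  0.4   0.73] [ 0.5  0.4 -6.1]
11.525 [ 0.528 -0.206  0.227] [ 0.508 -0.184  0.247]
0.1 [ 1.6   0.24 -1.38  2.18  0.27  0.4   0.18]
0.08 [ 1.48  0.28 -1.28  2.18  0.39  0.37  0.05]
0.03 [ 1.24  0.36 -1.08  2.18  0.68  0.3  -0.23]
0 [ 1.11  0.4  -0.96  2.18  0.84  0.27 -0.39]
```

```bash
python3 - <<'E'
from h import *
r=R2q(rot_axis(K,X0,np.radians(7.5)))
env.movel(NOSE+K*(.022+.07),velocity=.12,rot=r)
env.dwell(.2)
s=monitor.get_state(); print(s["time"],s["qpos"].round(2),s["force"].round(1))
for n in ["side","top"]:
    im,d=cams.camera(n); cv2.imwrite(f"pics/{n}1.png",im)
    cal=w2c(n)
    for q in["arbor","cell"]: print(n,q,[(round(x["score"],2),(toworld(x["at"],cal)-NOSE-K*(.07+(.041 if q=="cell" else 0))).round(4).tolist()) for x in mark_of(q,n)[:2]])
print(env.movel(NOSE+K*(.022+.035),velocity=.06,stop_force=12))
s=monitor.get_state(); print(s["time"],((s["tcp_pos"]-NOSE)@K-.022).round(4),s["force"].round(1),s["torque"].round(2))
E
```

```text
12.1 [ 1.44  0.3  -1.26  2.18  0.49  0.36 -0.04] [-0.1  0.9 -5.2]
side arbor [(0.82, [-0.0028, -0.0002, 0.0002])]
side cell [(0.67, [-0.0056, -0.0002, 0.0015])]
top arbor [(0.78, [-0.0022, 0.0015, -0.0054])]
top cell []
False
13.1333 0.0351 [ 0.2  0.2 -5.1] [ 0.11  1.11 -0.01]
```

```bash
python3 - <<'E'
from h import *
for h in(.012,.004,0,-.002):
    st=env.movel(NOSE+K*(.022+h),velocity=.04,stop_force=15)
    s=monitor.get_state(); L=s["tcp_pos"]-NOSE
    f=s["force"]; print(s["time"],st,"h",(L@K-.022).round(4),"lat",(L@X0).round(4),(L@Y0).round(4),"F K,X,Y",[round(float(f@v),1) for v in(K,X0,Y0)],s["torque"].round(2))
    if st: break
E
```

```text
13.8583 False h 0.0121 lat 0.0001 0.0001 F K,X,Y [-4.2, -2.5, 0.2] [-0.01  1.12 -0.01]
14.2083 False h 0.004 lat -0.0001 0.0001 F K,X,Y [-3.6, -3.5, -0.7] [0.06 1.09 0.06]
14.4583 False h 0.0004 lat 0.0003 -0.0 F K,X,Y [4.5, -2.8, 1.1] [0.04 1.34 0.01]
14.7083 False h 0.0001 lat 0.0004 -0.0001 F K,X,Y [53.7, -9.5, 3.2] [0.86 2.84 0.21]
```

```bash
cat >> h.py <<'E'
def stat(tag=""):
    s=monitor.get_state(); L=s["tcp_pos"]-NOSE; f=s["force"]
    print(tag,"t",round(s["time"],2),"q7",s["qpos"][6].round(3),"h",(L@K-.022).round(4),"lat",(L@X0).round(4),(L@Y0).round(4),"F",[round(float(f@v),1) for v in(K,X0,Y0)],"Mk",round(float(s["torque"]@K),2),"grip",s["opening"].round(4)); return s
E
python3 - <<'E'
from h import *
env.movel(NOSE+K*(.022-.0003),velocity=.03)
s=stat("a"); q=s["qpos"].copy(); print(q.round(3))
for tgt in(q[6]+.3,q[6]+1.0,q[6]+2.0,2.75):
    q[6]=tgt; env.goto_joints(q); s=stat()
    if max(abs(s["force"]))>45: print("stop"); break
for n in["top","side"]:
    im,d=cams.camera(n); cv2.imwrite(f"pics/{n}2.png",im)
E
```

```text
Traceback (most recent call last):
  File "h.py", line 40, in stat
    print(tag,"t",round(s["time"],2),"q7",s["qpos"][6].round(3),"h",(L@K-.022).round(4),"lat",(L@X0).round(4),(L@Y0).round(4),"F",[round(float(f@v),1) for v in(K,X0,Y0)],"Mk",round(float(s["torque"]@K),2),"grip",s["opening"].round(4)); return s
                                                                                                                                                                                                                    ^^^^^^^^^^^^^^^^^^
AttributeError: 'float' object has no attribute 'round'
```

```bash
sed -i 's/s\["opening"\].round(4)/round(s["opening"],4)/' h.py
python3 - <<'E'
from h import *
s=stat("a"); q=s["qpos"].copy(); print(q.round(3))
for tgt in(q[6]+.3,q[6]+1.0,q[6]+2.0,2.75):
    q[6]=tgt; env.goto_joints(q); s=stat()
    if max(abs(s["force"]))>45: print("stop"); break
for n in["top","side"]:
    im,d=cams.camera(n); cv2.imwrite(f"pics/{n}2.png",im)
E
```

```text
a t 14.96 q7 -0.305 h 0.0004 lat 0.0005 -0.0001 F [18.4, -3.8, 2.2] Mk 0.08 grip 0.0443
[ 1.049  0.372 -0.883  2.179  0.741  0.236 -0.305]
 t 15.35 q7 -0.007 h 0.0004 lat 0.0004 0.0 F [4.8, -3.7, 0.1] Mk 0.04 grip 0.0445
 t 16.06 q7 0.693 h 0.0004 lat -0.0001 0.0002 F [7.5, -5.4, 1.7] Mk -0.05 grip 0.0447
 t 17.0 q7 1.693 h 0.0004 lat -0.0005 -0.0002 F [7.9, -6.1, 0.3] Mk -0.13 grip 0.0444
 t 17.99 q7 2.747 h 0.0004 lat -0.0003 -0.0008 F [7.5, -3.2, 1.0] Mk -0.19 grip 0.044
```

```bash
python3 - <<'E'
from h import *
T=[rectify(cv2.imread(f"pics/{n}{i}.png"),w2c(n),False,NOSE+h*K,-Y0,X0,half=.06) for n,i,h in(("top",2,-.006),("side",2,-.006))]
cv2.imwrite("pics/rect3.png",np.hstack(T))
E
```

```text
(no output)
```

View pics/rect3.png

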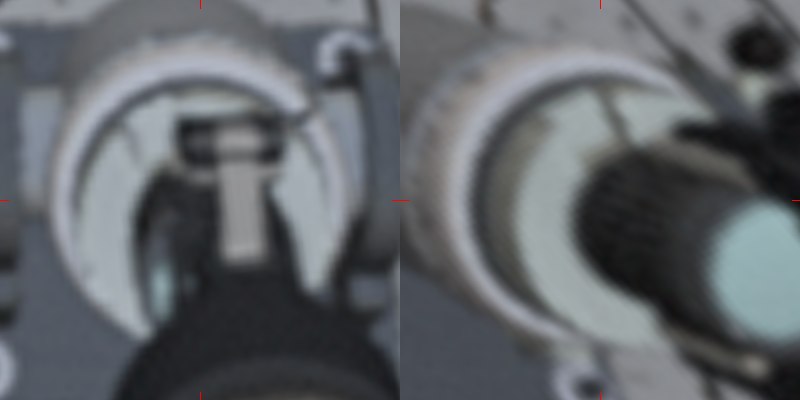

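```bash
python3 - <<'E'
from h import *
env.grip(.085); s=stat("open"); q=s["qpos"].copy()
q[6]=-1.40; env.goto_joints(q); stat("back")
env.grip(.03,90); s=stat("grip")
for tgt in(-.4,1.,2.55):
    q[6]=tgt; env.goto_joints(q); s=stat()
    if max(abs(s["force"]))>45: print("stop"); break
env.grip(.085); stat("open")
env.movel(s["tcp_pos"]+K*.10,velocity=.15)
q=monitor.get_state()["qpos"].copy(); q[6]-=2.4;env.goto_joints(q); env.dwell(.2)
cal=w2c("wrist"); im,d=cams.camera("wrist"); cv2.imwrite("pics/w3.png",im)
t,_=cams.camera("top"); sd,_=cams.camera("side"); stat("view")
cv2.imwrite("pics/top3.png",t);cv2.imwrite("pics/side3.png",sd)
T=[rectify(im,cal,True,NOSE-.006*K,-Y0,X0,.06),rectify(t,w2c("top"),False,NOSE-.006*K,-Y0,X0,.06)]
cv2.imwrite("pics/rect4.png",np.hstack(T))
E
```

```text
open t 18.57 q7 2.75 h 0.0004 lat 0.0009 0.0 F [-0.5, 0.7, -0.5] Mk -0.03 grip 0.085
back t 22.02 q7 -1.4 h 0.0004 lat 0.0009 0.0 F [-0.0, -0.2, 0.9] Mk -0.0 grip 0.0848
grip t 22.48 q7 -1.4 h 0.0007 lat 0.0009 0.0001 F [9.2, -1.9, 1.5] Mk -0.07 grip 0.0447
 t 23.43 q7 -0.4 h 0.0007 lat -0.0 0.0005 F [13.2, -2.3, 1.3] Mk -0.09 grip 0.0442
 t 24.69 q7 1.0 h 0.0007 lat -0.0007 -0.0003 F [14.3, -3.3, 1.2] Mk -0.21 grip 0.0447
 t 26.07 q7 2.55 h 0.0007 lat -0.0 -0.0011 F [10.3, -1.5, -1.0] Mk -0.29 grip 0.0448
open t 26.56 q7 2.55 h 0.0003 lat 0.001 0.0002 F [-0.6, -0.2, -0.1] Mk -0.01 grip 0.0851Traceback (most recent call last):
  File "<stdin>", line 9, in <module>
host.PlanningError: the arm cannot follow that straight line within its joint ranges
```

```bash
python3 - <<'E'
from h import *
s=monitor.get_state(); q=s["qpos"].copy(); q[6]=-.3; env.goto_joints(q); s=stat()
env.movel(s["tcp_pos"]+K*.07,velocity=.15)
env.dwell(.2)
cal=w2c("wrist"); im,d=cams.camera("wrist"); cv2.imwrite("pics/w3.png",im)
t,_=cams.camera("top"); sd,_=cams.camera("side"); s=stat("view"); print(s["qpos"].round(2))
cv2.imwrite("pics/top3.png",t);cv2.imwrite("pics/side3.png",sd)
T=[rectify(im,cal,True,NOSE-.006*K,-Y0,X0,.06),rectify(t,w2c("top"),False,NOSE-.006*K,-Y0,X0,.06)]
cv2.imwrite("pics/rect4.png",np.hstack(T))
E
```

```text
t 28.98 q7 -0.3 h 0.0003 lat 0.001 0.0002 F [-0.1, -0.6, 0.9] Mk -0.02 grip 0.0851
view t 29.94 q7 -0.04 h 0.07 lat 0.0009 0.0007 F [0.5, -0.2, -0.3] Mk 0.02 grip 0.0849
[ 1.44  0.31 -1.26  2.18  0.49  0.36 -0.04]
```

View pics/rect4.png

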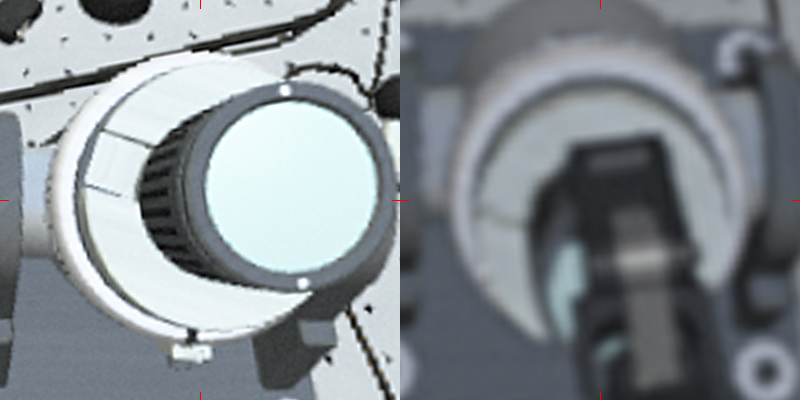

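```bash
python3 - <<'E'
from h import *
s=w2c("wrist"); im=cv2.imread("pics/w3.png")
P=rectify(im,s,True,NOSE-.006*K-.04*X0,-Y0,X0,.014); 
im=cv2.imread("pics/side3.png"); Q=rectify(im,w2c("side"),False,NOSE-.006*K-.04*X0,-Y0,X0,.02)
cv2.imwrite("pics/zoom.png",np.hstack([P,Q]))
E
```

```text
(no output)
```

View pics/zoom.png

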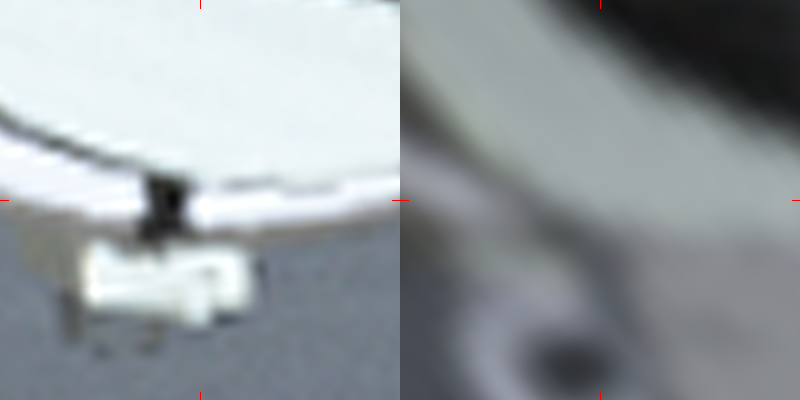

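```bash
python3 - <<'E'
from h import *
import pickle
q=monitor.get_state()["qpos"].copy(); q[6]+=1.44; env.goto_joints(q); env.dwell(.3)
cal=w2c("wrist"); im,d=cams.camera("wrist"); cv2.imwrite("pics/w4.png",im); np.save("pics/w4.npy",d)
c=toworld([0,0,0],cal)-NOSE; print("cam",(c@X0).round(3),(c@Y0).round(3),(c@K).round(3)); stat()
def loc(x): l=np.asarray(x)-NOSE; return (l@X0).round(4),(l@Y0).round(4),(l@K).round(4)
for n in["pointer","nose","arbor","cell","dog_tops"]:
    print(n,[(round(x["score"],2),loc(toworld(x["at"],cal))) for x in mark_of(n,"wrist")[:2]])
A=rectify(im,cal,True,NOSE-.006*K,-Y0,X0,.06); B=rectify(im,cal,True,NOSE-.006*K-.042*X0,-Y0,X0,.012)
cv2.imwrite("pics/v9.png",np.hstack([A,B]))
pickle.dump((cal[0].as_rotvec(),cal[1],dict(cal[2])),open("pics/w4.pkl","wb"))
E
```

```text
cam -0.071 -0.0 0.235
 t 31.58 q7 1.4 h 0.07 lat 0.0009 0.0007 F [0.1, -0.8, 0.1] Mk 0.03 grip 0.085
pointer [(0.94, (np.float64(-0.0496), np.float64(0.0011), np.float64(-0.0088)))]
nose []
arbor [(0.8, (np.float64(-0.0002), np.float64(-0.0064), np.float64(-0.0023))), (0.61, (np.float64(0.0965), np.float64(0.2332), np.float64(-0.2237)))]
cell [(0.57, (np.float64(-0.0467), np.float64(-0.0002), np.float64(-0.0098)))]
dog_tops [(0.33, (np.float64(-0.0505), np.float64(-0.0041), np.float64(-0.1339)))]
```

View pics/v9.png

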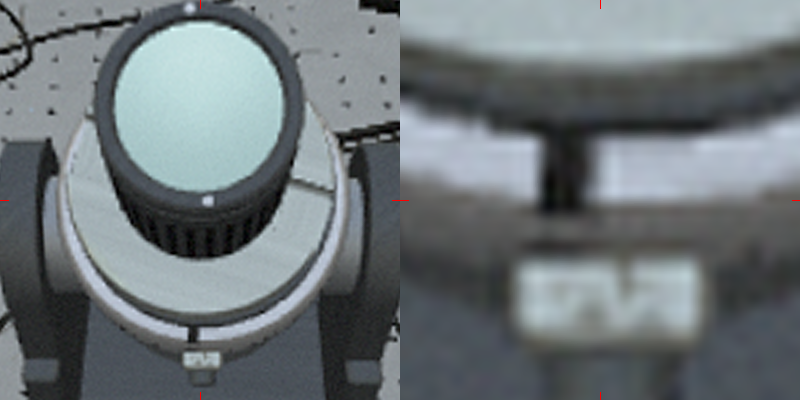

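```bash
cat > fix.py <<'E'
import sys
from h import *
d=float(sys.argv[1]); tag=sys.argv[2]
p=monitor.get_state()["tcp_pos"].copy()
env.movel(NOSE+K*.0224,velocity=.08,stop_force=15)
env.grip(.03,90); s=stat("grip"); q=s["qpos"].copy(); q[6]+=d; env.goto_joints(q); env.dwell(.2); stat("turned")
env.grip(.085); stat("open")
env.movel(p,velocity=.12)
q=monitor.get_state()["qpos"].copy(); q[6]=1.40; env.goto_joints(q); env.dwell(.3)
cal=w2c("wrist"); im,dd=cams.camera("wrist"); cv2.imwrite(f"pics/{tag}.png",im); stat("view")
B=rectify(im,cal,True,NOSE-.006*K-.042*X0,-Y0,X0,.012); cv2.imwrite(f"pics/{tag}z.png",B)
def cols(B): 
    g=B.astype(int).sum(2)
    l=g[140:195,60:330].mean(0); p=g[275:325].mean(0)
    dk=np.where(l<l.min()+.4*(np.median(l)-l.min()))[0]+60; br=np.where(p>p.min()+.6*(p.max()-p.min()))[0]
    return "line",dk.min(),dk.max(),dk.mean(),"pointer",br.min(),br.max(),br.mean()
import os
o=cv2.imread("pics/v9.png")[:,400:]; print("before",cols(o)); print("after",cols(B))
E
python3 fix.py 0.06 w5
```

```text
grip t 33.31 q7 1.144 h 0.0009 lat 0.0 -0.0002 F [11.5, -1.7, 0.8] Mk -0.02 grip 0.0447
turned t 33.76 q7 1.203 h 0.001 lat 0.0004 -0.0004 F [1.0, 1.2, -2.0] Mk -0.12 grip 0.0443
open t 34.24 q7 1.204 h 0.0009 lat -0.0 -0.0001 F [0.6, 0.6, -0.5] Mk 0.04 grip 0.0846
view t 35.57 q7 1.4 h 0.0698 lat 0.0006 0.0004 F [0.1, 0.0, 0.0] Mk 0.01 grip 0.0849
before ('line', np.int64(142), np.int64(189), np.float64(165.5), 'pointer', np.int64(121), np.int64(298), np.float64(209.5))
after ('line', np.int64(171), np.int64(218), np.float64(194.5), 'pointer', np.int64(115), np.int64(302), np.float64(208.5))
```

```bash
python3 fix.py 0.03 w6; python3 - <<'E'
import cv2,numpy as np
from h import *
a=cv2.imread("pics/w6z.png"); cal=w2c("wrist")
b=rectify(cv2.imread("pics/w6.png"),cal,True,NOSE-.006*K,-Y0,X0,.06)
cv2.imwrite("pics/v10.png",np.hstack([b,a]))
E
```

```text
grip t 37.04 q7 1.141 h 0.0009 lat 0.0001 -0.0004 F [12.6, -1.8, 0.6] Mk -0.06 grip 0.0448
turned t 37.49 q7 1.171 h 0.0011 lat 0.0005 -0.0006 F [3.5, 1.8, -1.3] Mk -0.37 grip 0.0443
open t 37.98 q7 1.171 h 0.0009 lat -0.0001 -0.0003 F [-0.0, -0.0, -0.1] Mk 0.01 grip 0.0849
view t 39.3 q7 1.4 h 0.0696 lat 0.0003 0.0001 F [-0.5, -0.9, 0.5] Mk -0.02 grip 0.0851
before ('line', np.int64(142), np.int64(189), np.float64(165.5), 'pointer', np.int64(121), np.int64(298), np.float64(209.5))
after ('line', np.int64(174), np.int64(226), np.float64(200.0), 'pointer', np.int64(122), np.int64(299), np.float64(210.5))
```

View pics/v10.png

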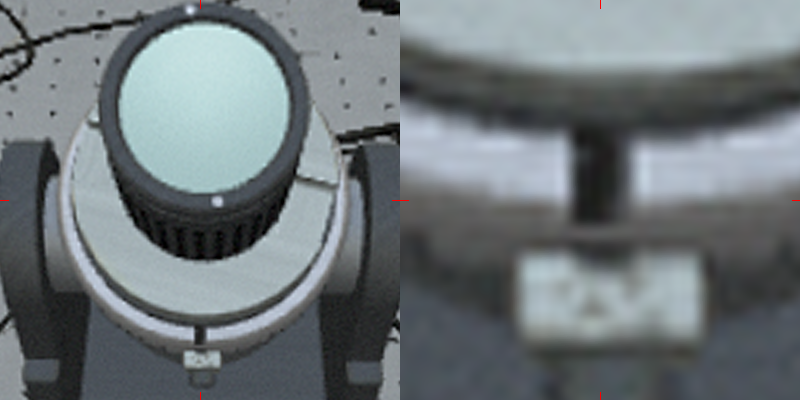

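```bash
python3 fix.py 0.026 w7
```

```text
grip t 40.77 q7 1.138 h 0.0009 lat 0.0001 -0.0004 F [12.3, -1.6, -0.5] Mk -0.09 grip 0.0446
turned t 41.23 q7 1.164 h 0.0011 lat 0.0006 -0.0007 F [2.6, 1.9, -1.0] Mk -0.28 grip 0.0444
open t 41.71 q7 1.164 h 0.0009 lat -0.0002 -0.0003 F [-0.7, 0.9, -0.7] Mk 0.05 grip 0.085
view t 43.03 q7 1.4 h 0.0694 lat 0.0001 -0.0002 F [0.8, -0.5, -0.8] Mk -0.04 grip 0.0847
before ('line', np.int64(142), np.int64(189), np.float64(165.5), 'pointer', np.int64(121), np.int64(298), np.float64(209.5))
after ('line', np.int64(175), np.int64(220), np.float64(197.5), 'pointer', np.int64(118), np.int64(305), np.float64(211.5))
```

```bash
cat >> fix.py <<'E'
r,t,c=cal; v,u=np.mgrid[:400,:640]; x=(u-c["cx"])/c["fx"];y=(v-c["cy"])/c["fy"];th=np.hypot(x,y);s=np.tan(th)/np.maximum(th,1e-9)
W=r.inv().apply(np.stack([x*s*dd,y*s*dd,dd],-1)[dd>0]-t)-NOSE; h=W@K; a=W@X0; b=W@Y0; rr=np.hypot(a,b)
m=(rr>.027)&(rr<.035)&(abs(h-.014)<.012)
for nm,k in(("front",a<-.02),("left",b>.02),("right",b<-.02)): print(nm,(m&k).sum(),np.median(h[m&k]).round(4))
E
python3 fix.py 0.043 w8
```

```text
grip t 44.51 q7 1.135 h 0.0009 lat 0.0 -0.0004 F [12.4, -1.4, 0.5] Mk -0.12 grip 0.0448
turned t 44.96 q7 1.178 h 0.0011 lat 0.0006 -0.0007 F [3.2, 1.5, -1.7] Mk -0.25 grip 0.0442
open t 45.44 q7 1.178 h 0.0009 lat -0.0002 -0.0003 F [-0.7, 0.5, -0.8] Mk -0.05 grip 0.0852
view t 46.76 q7 1.4 h 0.0693 lat -0.0002 -0.0006 F [0.2, 0.2, 0.2] Mk -0.0 grip 0.0848
before ('line', np.int64(142), np.int64(189), np.float64(165.5), 'pointer', np.int64(121), np.int64(298), np.float64(209.5))
after ('line', np.int64(190), np.int64(231), np.float64(210.5), 'pointer', np.int64(120), np.int64(301), np.float64(210.5))
front 777 0.0124
left 540 0.012
right 504 0.0118
```

The line is on the pointer (both at column 210.5), the flange top sits 12 mm out as it should when home, and the gripper is open and clear.

```bash
python3 -c "
from h import *
stat(); print(env.job_done())"
```

```text
t 46.76 q7 1.4 h 0.0693 lat -0.0002 -0.0006 F [0.2, 0.2, 0.2] Mk -0.0 grip 0.0848
the job is handed in; nothing more can be done
None
```

The job is handed in at 46.8 s: the arbor is home over the dogs (flange top measured 12 mm above the seat face), turned counter-clockwise past the pointer and on through one full turn, then let go with the index line on the pointer.

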